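# Unlock the soldering fixture with the hook tool

### The job

Unlock the black soldering fixture: take the hook tool from its stand, catch the bright wire loop deep in the fixture's bore with it, and draw the plunger all the way up to its stop, then keep a steady pull of about 15 N on it there for a second so that it is surely free (pushing or pulling on the loop or the bore with more than 25 N would damage them). Then unhook, leaving the plunger drawn out, and hang the hook tool upright in its stand again; do not touch the loop with the fingers, and leave the other things where they are.

Things in the scene. Friction and masses are not known exactly. Their poses are not given: they have to be found in the camera images.
- fixture: Fixed black plastic soldering fixture, a block 150 x 110 x 78 mm (x, y, z) with white circuit boards let into its flat top. Origin: centre of its underside, on the table; z up. It may stand left or right, its x within 20 degrees of the robot's forward direction.
- bore_mouth (a point): Centre of the mouth of the round bore in the fixture's top, 78 mm above the table; axes as the fixture's. It lies 30 mm to -x (the robot's side) and 15 mm to +y of the middle of the top. The bore is 36 mm wide, vertical and 70 mm deep (flat floor 8 mm above the table).
- loop_top (a point): Middle of the top bar's centre line of the bright loop in the bore: an upright inverted U of 3 mm wire in the fixture's y-z plane, 20 mm wide outside; only the middle 7 mm of the bar is level, its corners slope down 5 mm. The window under the bar is 16 mm high. It stands 5 mm off the bore's axis to the fixture's +x: 21 mm are free on its -x side for a hook to go down and slide to +x under the bar.
- plunger: The plunger that carries the loop: a steel disc 20 mm across, 5 mm thick, whose top closes the loop's window below; loop_top lies 30.5 mm above this body's origin. It slides straight up with about 5 N of friction, cannot turn, and stays where left. At first loop_top is 27 to 48 mm below the mouth; the firm upper stop is met, differently each time, with loop_top 6 to 19 mm above the mouth; it must be felt.
- hook_tool: Loose hook tool, 0.16 kg. Origin: centre of underside of its steel guard (50 mm across, 6 thick). Above: square handle 20 x 20 mm, from 6 to 70 mm above the origin, sides along the tool's x and y. Below: a cone 25 mm wide, narrowing to 12 mm at 12 mm below the origin, and a straight 4 mm rod to 100 mm below, where the hook turns to the tool's +x (at first away from the robot within 40 degrees).
- hook_foot (a point): Middle of the hook's level foot on its centre line, 4.5 mm to the tool's +x from the rod's axis and 100 mm below the tool's origin; axes as the tool's. The foot is 4 mm thick and runs from the rod to 9 mm from the rod's axis, where a 4 mm tip turns up, its top 7.5 mm above the foot's centre line. The throat between rod and tip is 5 mm wide.
- stand: Fixed aluminium stand: base 90 x 110 mm, two side cheeks and a top plate 90 x 90 mm, 10 mm thick, upper face 120 mm above the table, with a 30 mm hole through its middle. Origin: centre of the underside, right below the hole. The hook tool hangs through the hole with its guard on the plate (tool origin 120 mm above the stand's origin), turned any way.
- spool: Bystander: grey spool 56 mm across, 40 mm high, origin at its underside.
- jar: Bystander: jar 52 mm across, 50 mm high, origin at its underside.
- flux_bottle: Bystander: slim bottle 36 mm across, 85 mm high, origin at its underside.
- tip_tin: Bystander: open steel tin 60 mm across, 35 mm high, origin at its underside.
There are look-alikes about, which are no part of the job. Of the things that look like the hook_tool, the smallest one is meant.

How it is judged:
On the way:
1. the plunger is drawn up to its stop by the hook in the loop and a steady pull of 11 to 19 N is held there for half a second (z of loop_top in the frame of bore_mouth above 0.004 m and distance between hook_foot and loop_top below 0.01 m and contact force between hook_tool and plunger between 11 and 19 N), for 0.5 s.
At the end, for the whole second after the job is handed in: The plunger is still drawn out (loop_top at least 3 mm above the bore mouth), and the hook tool hangs at rest in the stand, upright within 0.08 rad, its guard on the plate (within 4 mm in height) and within 8 mm of the hole's centre (z of loop_top in the frame of bore_mouth above 0.003 m and horizontal distance between hook_tool and stand below 0.008 m and z of hook_tool in the frame of stand between 0.116 and 0.124 m and angle between hook_tool's own z axis and vertical below 0.08 rad and linear speed of hook_tool below 0.02 m/s); the robot touches nothing.
It fails at once if the hook tool pushes or pulls on the fixture, its bore, plunger or loop with more than 25 N (contact force between hook_tool and fixture above 25 N).
It fails at once if the fingers touch the loop instead of the hook tool doing the work (contact force between the fingers and plunger above 0.5 N).
It fails at once if the spool, jar, bottle or tin is moved more than 25 mm (distance of any of spool, jar, flux_bottle, tip_tin from where it was at the start of the episode above 0.025 m).
It also fails if it takes over 64 s, if anything falls off the work surface, if the arm or the gripper's body presses on something with over 40 N, if the wrist force passes 120 N, or if a joint passes its speed limit or range.

### The arm

A 6-joint arm with a two-finger parallel gripper is mounted at the origin on the work surface. World frame = base frame: x ahead of the robot, y to its left, z up, the work surface at z = 0. Lengths are in m, angles in rad, forces in N, time in s.
With the tool pointing down it reaches from about 0.35 to 0.925 m from the base axis. Payload 6.4 kg.
Tool frame: the origin (TCP) lies on the centre line of the jaws, within the pads' length; the fingertips stand tip_reach ahead of it and the grasp point (between the pads) lies 8 mm behind it (tip_reach is the distance from the TCP to the fingertips, in m); z points along the fingers, y is the direction in which the jaws open and shut (so a half turn about z gives the same grasp; the last joint's range is limited). The gripper opens to 85 mm and grips with 20 to 120 N. Pads are 22 mm wide; open, the fingers measure 114 mm over their backs; the gripper's body (76 mm by 85 mm) begins 54 mm behind the grasp point. The pads swing forward as they close: fully open they stand 13 mm farther back than shut.
Start: joints at [-1.517, 0.245, 1.558, -0, 1.339, -0.174], TCP at [0.147, -0.633, 0.242] pointing down, gripper open.
Joint ranges: [-3.13, 3.13], [-1.02, 2.26], [0.13, 2.54], [-0.95, 4.09], [0.21, 2.88], [-2.74, 2.74]. Speed limits (rad/s): [2.57, 2.57, 3.14, 3.14, 3.14, 3.14].

### API

Orientations are given as a unit quaternion [x, y, z, w].
In Python, from station import * gives the robot as it stands. The module is installed in compiled form; this text tells all that it offers.
- The arm moves only by the shell command python3 -m creep 'ROWS'. ROWS is JSON, a list of rows, each a list of 3 entries, a list of its own where there are three numbers: the shift along the tool's x, y, z in cm, then the turn about the tool's z in rad, then the opening, from 0 (shut) to 1 (fully open). In form: [[[x, y, z], twist, fingers], ...]. A call has 1 to 20 rows; each row is the pose to reach, as a shift and turn from the pose measured when the call began, along the tool's axes at that moment; what a row does not reach only later rows make up. A row lasts 1/8 s, in which the tool goes at most 62.5 mm and 10.7 degrees, less where a joint would pass 70% of its speed; a pose out of reach is approached as far as the arm can. A call with a gripper value outside its range is refused whole. The fingers move at their own pace and stop on an object; the grip force is fixed at half the most. Time passes only in rows, so rows that repeat a pose let the fingers close. It gives the time, the measured TCP pose, the force and the opening at its end, in the units of the state.
- sense(): the state, without advancing time (a new reading comes with each control period).
- camera(name): name is "scene" or "top" or "wrist"; returns the picture (384x512x3 uint8, blue, green, red); there is no depth.
- get_calibration(name): a dict with "fx", "fy", "cx", "cy" (pixels), "world_to_cam" (4x4, takes a point from world to camera coordinates). Camera axes: x right, y up, looking along -z (the intrinsics and any distortion apply to the point x, -y, -z); pixel columns grow to the right and rows downward; lengths in m; the calibration is good to about 2 mm. A picture is of the moment at which its call begins: read the wrist's pose just before it. get_calibration takes no time and is no camera call; for the wrist camera it gives the pose at the moment of the call.
- hand_in(): hands the job in, once; it reports no verdict.
The state is a dict: "time": time; "joint_pos": joint angles; "dq": joint speeds; "joint_torque": joint torques, N m; "tool_pos": TCP position; "eef_rot": TCP orientation; "ft_force": force on the tool from outside, world axes, zero at the start; "moment": the same for the moment, N m; "opening": finger opening in m.
Only numpy, scipy, OpenCV 4.12 (cv2) and the standard library are available. Lean on these libraries where they do the work, as an engineer would, in place of code of your own. Each camera call takes 0.05 s, during which the arm holds its last target.

## Working session

There is one attempt and no reset: what is moved stays moved. The work goes in short steps, Python scripts to look and compute and a shell command to move; the robot and the scene stay as the last step left them, time stands still between calls to the robot, and variables do not carry over. Pictures are saved under pics/ and viewed, and the job is handed in when it is done.

```bash
mkdir -p pics
python3 - <<'E'
from station import *
import cv2,numpy as np
s=sense()
print({k:np.round(v,4).tolist() for k,v in s.items()})
for n in ["scene","top","wrist"]:
    cv2.imwrite(f"pics/{n}0.png",camera(n)); c=get_calibration(n); print(n,{k:np.round(v,3).tolist() for k,v in c.items()})
E
```

```text
{'time': 0.0, 'joint_pos': [-1.5171, 0.2458, 1.559, 0.0, 1.3387, -0.1741], 'dq': [0.0013, -0.0005, 0.0001, 0.0007, 0.0022, -0.0009], 'joint_torque': [0.0013, -42.9504, -32.6127, -0.0002, 0.0052, -0.0], 'tool_pos': [0.1468, -0.6327, 0.2412], 'eef_rot': [0.9935, 0.1136, 0.0001, -0.001], 'ft_force': [0.0469, -0.5804, -0.8569], 'moment': [0.022, 0.0598, 0.0257], 'opening': 0.0855}
scene {'fx': 448.771, 'fy': 448.771, 'cx': 253.162, 'cy': 196.643, 'world_to_cam': [[0.067, 0.998, -0.011, -0.025], [-0.784, 0.059, 0.618, 0.371], [0.617, -0.033, 0.786, -1.302], [0.0, 0.0, 0.0, 1.0]]}
top {'fx': 374.678, 'fy': 374.678, 'cx': 256.537, 'cy': 195.684, 'world_to_cam': [[-0.006, -1.0, -0.026, 0.017], [0.988, -0.01, 0.153, -0.541], [-0.153, -0.025, 0.988, -0.815], [0.0, 0.0, 0.0, 1.0]]}
wrist {'fx': 301.631, 'fy': 301.631, 'cx': 255.495, 'cy': 189.979, 'world_to_cam': [[0.225, -0.974, -0.001, -0.651], [0.94, 0.218, -0.262, 0.033], [0.255, 0.058, 0.965, -0.379], [0.0, 0.0, 0.0, 1.0]]}
```

View pics/scene0.png

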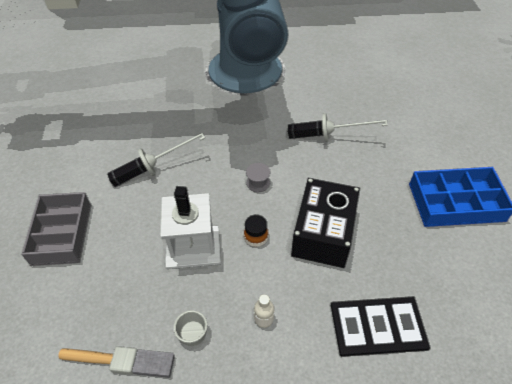

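View pics/top0.png

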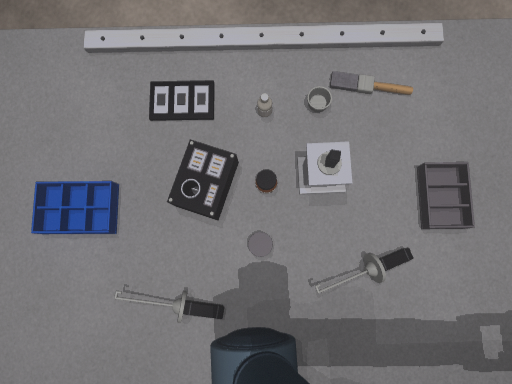

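View pics/wrist0.png

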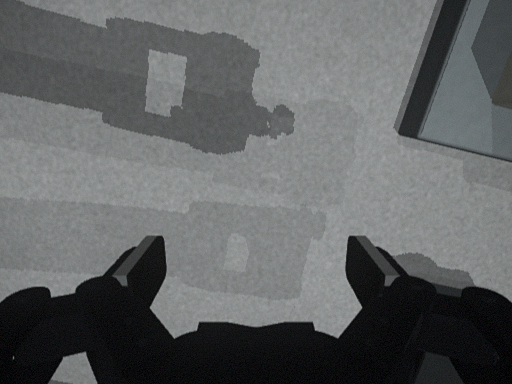

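Candidates for the hook tool in top view are (395,260), (200,310) (both lying, large) and (331,160) in the stand. The one in the stand is the smallest, so I'll check it in a close crop.

```bash
cat > h.py <<'E'
from station import *
import cv2,numpy as np
def proj(c,P):
    P=np.atleast_2d(P); q=(c["world_to_cam"]@np.c_[P,np.ones(len(P))].T)[:3].T if True else 0
    return np.c_[c["cx"]+c["fx"]*q[:,0]/-q[:,2], c["cy"]+c["fy"]*(-q[:,1])/-q[:,2]]
def unproj(c,uv,z):
    T=np.linalg.inv(np.array(c["world_to_cam"]))
    d=T[:3,:3]@np.array([(uv[0]-c["cx"])/c["fx"],-(uv[1]-c["cy"])/c["fy"],-1.])
    o=T[:3,3]; return o+d*(z-o[2])/d[2]
def crop(img,x0,y0,x1,y1,k,f):
    o=cv2.resize(img[y0:y1,x0:x1],None,fx=k,fy=k,interpolation=cv2.INTER_CUBIC)
    for x in range((x0+9)//10*10,x1,10):
        cv2.line(o,((x-x0)*k,0),((x-x0)*k,6 if x%50 else 14),(0,255,255),1)
    for y in range((y0+9)//10*10,y1,10):
        cv2.line(o,(0,(y-y0)*k),(6 if y%50 else 14,(y-y0)*k),(0,255,255),1)
    cv2.imwrite(f,o)
E
python3 - <<'E'
from h import *
t=cv2.imread("pics/top0.png"); s=cv2.imread("pics/scene0.png")
crop(t,150,130,370,230,3,"pics/topc.png"); crop(s,150,170,370,280,3,"pics/scenec.png")
T=get_calibration("top")
for n,uv,z in [("stand",(329,163),.12),("tool top",(333,157),.19),("bore",(190,188),.078)]: print(n,unproj(T,uv,z))
E
```

```text
stand [ 0.59635332 -0.14120267  0.12      ]
tool top [ 0.59098429 -0.1371091   0.19      ]
bore [0.55368049 0.15877612 0.078     ]
```

View pics/topc.png

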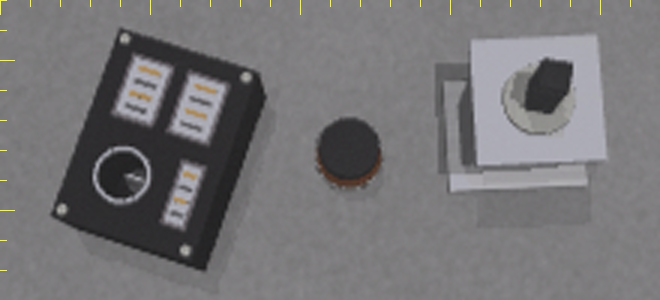

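View pics/scenec.png

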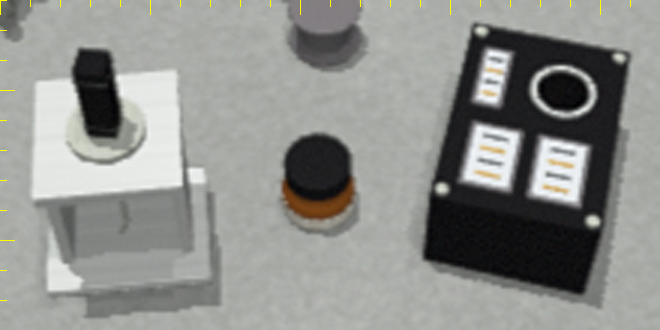

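```bash
cat >> h.py <<'E'
from scipy.spatial.transform import Rotation as Ro
def st():
    s=sense(); return np.array(s["tool_pos"]),Ro.from_quat(s["eef_rot"])
def togo(target,yaw=None):
    p,R=st(); d=R.inv().apply(np.array(target)-p)*100
    x=R.as_matrix()[:,0]; y0=np.arctan2(x[1],x[0])
    print("shift cm",np.round(d,2),"yaw now",round(y0,4), "twist", None if yaw is None else round(-((yaw-y0+np.pi)%(2*np.pi)-np.pi),4))
E
python3 - <<'E'
from h import *
import station; print([a for a in dir(station) if not a.startswith('_')], getattr(station,'tip_reach',None))
p,R=st(); c=get_calibration("wrist"); T=np.linalg.inv(np.array(c["world_to_cam"]))
print("cam in tool", R.inv().apply(T[:3,3]-p), (R.inv().as_matrix()@T[:3,:3]).round(3).tolist())
togo((0.596-.08,-0.14,0.33),0.0)
# fixture from top screws and scene
for n,z in [("top",.078)]:
    C=get_calibration(n)
    q=[unproj(C,uv,z) for uv in [(191.3,143),(232,155.3),(170.3,199.7),(211.7,213.3)]]
    for a in q: print(a)
    v=q[0]-q[2]; print(np.degrees(np.arctan2(v[1],v[0])), sum(q)/4)
C=get_calibration("scene")
q=[unproj(C,(150+a/3,170+b/3),.078) for a,b in [(481,31),(620,58),(442,188),(593,221)]]
for a in q: print(a)
v=q[2]-q[0];print(np.degrees(np.arctan2(v[1],v[0])),sum(q)/4, unproj(C,(150+563/3,170+91/3),.078), unproj(C,(150+106/3,170+129/3),.126))
E
```

```text
['MotionError', 'camera', 'get_calibration', 'hand_in', 'sense', 'tip_reach'] 0.011
cam in tool [ 0.06676161  0.00122938 -0.13238204] [[-0.0, 0.965, 0.262], [1.0, 0.0, -0.0], [-0.0, 0.262, -0.965]]
shift cm [ 47.1  -39.68  -8.79] yaw now 0.2278 twist 0.2278
[0.65639451 0.15805438 0.078     ]
[0.62677014 0.06622412 0.078     ]
[0.52800241 0.20175312 0.078     ]
[0.49717838 0.11001431 0.078     ]
-18.796203595886233 [0.57708636 0.13401148 0.078     ]
[0.49963012 0.11194772 0.078     ]
[0.53081473 0.20301275 0.078     ]
[0.62739609 0.06827718 0.078     ]
[0.65883158 0.1589608  0.078     ]
-18.87048051353519 [0.57916813 0.13554961 0.078     ] [0.55607777 0.15905522 0.078     ] [ 0.60035012 -0.13935603  0.126     ]
```

```bash
python3 -m creep '[[[44,-39.7,-8.8],0.228,1],[[44,-39.7,-8.8],0.228,1],[[44,-39.7,-8.8],0.228,1],[[44,-39.7,-8.8],0.228,1],[[44,-39.7,-8.8],0.228,1],[[44,-39.7,-8.8],0.228,1],[[44,-39.7,-8.8],0.228,1],[[44,-39.7,-8.8],0.228,1],[[44,-39.7,-8.8],0.228,1],[[44,-39.7,-8.8],0.228,1],[[44,-39.7,-8.8],0.228,1],[[44,-39.7,-8.8],0.228,1],[[44,-39.7,-8.8],0.228,1],[[44,-39.7,-8.8],0.228,1],[[44,-39.7,-8.8],0.228,1],[[44,-39.7,-8.8],0.228,1]]'
python3 - <<'E'
from h import *
p,R=st(); print(p,R.as_matrix().round(3).tolist()); np.save("w1.npy",np.array(get_calibration("wrist")["world_to_cam"])); i=camera("wrist"); cv2.imwrite("pics/w1.png",i)
print(proj(get_calibration("wrist"),[(0.598,-.14,.19),(0.598,-.14,.126)]))
E
```

```text
time: 2.15
tool_pos: [0.4856, -0.1471, 0.3301]
eef_rot: [1.0, -0.0, -0.0, -0.001]
ft_force: [-0.4, 0.7, 0.3]
opening: 0.0857
[ 0.48564814 -0.14705665  0.33013323] [[1.0, -0.001, -0.0], [-0.001, -1.0, 0.001], [-0.0, -0.001, -1.0]]
[[245.90580172  51.77763652]
 [247.86740851  62.89650842]]
```

View pics/w1.png

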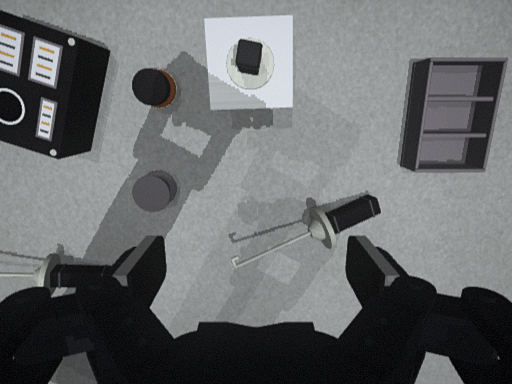

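Run:
```python
from h import *
i=cv2.imread("pics/w1.png"); crop(i,195,5,305,115,6,"pics/w1c.png")
togo((0.57,-.14,.31),0.0)
```

```text
shift cm [ 8.43 -0.7   2.01] yaw now -0.0005 twist -0.0005
```

View pics/w1c.png

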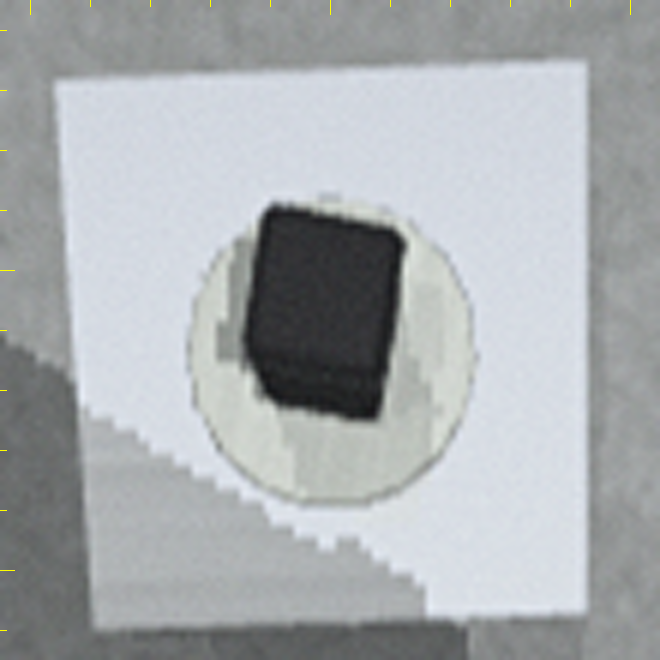

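Run:
```python
from h import *
c=get_calibration("wrist"); c["world_to_cam"]=np.load("w1.npy")
U=lambda a,z: unproj(c,(195+a[0]/6-.4,5+a[1]/6-.4),z)
pl=[U(a,.12) for a in [(55,80),(587,62),(587,610),(92,628)]]
for q in pl: print(q)
print("plate c",sum(pl)/4)
h=[U(a,.19) for a in [(265,203),(406,236),(383,372),(245,345)]]
for q in h: print(q)
print("handle c",sum(h)/4)
for a,b in [(0,1),(3,2),(3,0),(2,1)]:
    v=h[b]-h[a]; print(np.degrees(np.arctan2(v[1],v[0])),np.linalg.norm(v))
for x in [(331,350)]: print("guard", U(x,.126))
```

```text
[ 0.64142282 -0.09534114  0.12      ]
[ 0.64403727 -0.18559898  0.12      ]
[ 0.55458692 -0.18837379  0.12      ]
[ 0.55151132 -0.09797315  0.12      ]
plate c [ 0.59788958 -0.14182177  0.12      ]
[ 0.6080964  -0.13431588  0.19      ]
[ 0.60392224 -0.15369545  0.19      ]
[ 0.58643567 -0.1505501   0.19      ]
[ 0.58998229 -0.1312348   0.19      ]
handle c [ 0.59710915 -0.14244906  0.19      ]
-102.15523530569804 0.01982400432380284
-100.40461043401827 0.019638209663987806
-9.653221716547158 0.018374275412249123
-10.196883479794618 0.017767200459046915
guard [ 0.5979196  -0.14207211  0.126     ]
```

Run:
```python
from h import *
togo((0.529,.1675,.17),-0.328)
togo((0.4344,.1997,.17),-0.328)
```

```text
shift cm [  4.32 -31.43  16.06] yaw now -0.0005 twist 0.3275
shift cm [ -5.14 -34.64  16.07] yaw now -0.0005 twist 0.3275
```

```bash
python3 -m creep '[[[4.3,-31.4,16],0.328,1],[[4.3,-31.4,16],0.328,1],[[4.3,-31.4,16],0.328,1],[[4.3,-31.4,16],0.328,1],[[4.3,-31.4,16],0.328,1],[[4.3,-31.4,16],0.328,1],[[4.3,-31.4,16],0.328,1],[[4.3,-31.4,16],0.328,1],[[4.3,-31.4,16],0.328,1],[[4.3,-31.4,16],0.328,1]]'
python3 - <<'E'
from h import *
np.save("wB.npy",np.array(get_calibration("wrist")["world_to_cam"])); i=camera("wrist"); cv2.imwrite("pics/wB.png",i)
p=proj(get_calibration("wrist"),[(0.5546,.1588,.078)])[0]; print(p)
x,y=p.astype(int);crop(i,max(x-60,0),max(y-45,0),x+60,y+45,6,"pics/wBc.png"); print(max(x-60,0),max(y-45,0))
togo((0.4344,.1997,.17),-0.328)
E
```

```text
time: 3.45
tool_pos: [0.5293, 0.1664, 0.1714]
eef_rot: [0.986, -0.164, 0.001, -0.001]
ft_force: [-0.8, -0.4, -0.1]
opening: 0.0854
[253.44941293 164.10894473]
193 119
shift cm [-10.05  -0.07   0.12] yaw now -0.3299 twist -0.0019
```

View pics/wBc.png

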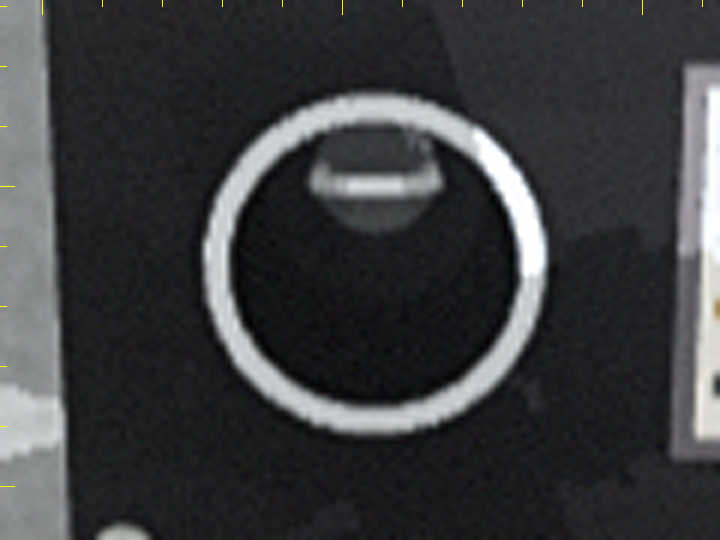

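```bash
python3 -m creep '[[[-10,0,0],0,1],[[-10,0,0],0,1],[[-10,0,0],0,1],[[-10,0,0],0,1]]'
python3 - <<'E'
from h import *
np.save("wA.npy",np.array(get_calibration("wrist")["world_to_cam"])); i=camera("wrist"); cv2.imwrite("pics/wA.png",i)
p=proj(get_calibration("wrist"),[(0.5546,.1588,.078)])[0]; print(p)
x,y=p.astype(int);crop(i,max(x-60,0),max(y-45,0),x+60,y+45,6,"pics/wAc.png"); print(max(x-60,0),max(y-45,0))
E
```

```text
time: 4.0
tool_pos: [0.4355, 0.1986, 0.1719]
eef_rot: [0.986, -0.164, 0.001, -0.001]
ft_force: [0.8, 0.4, -0.4]
opening: 0.0855
[253.13014662  19.38158041]
193 0
```

View pics/wAc.png

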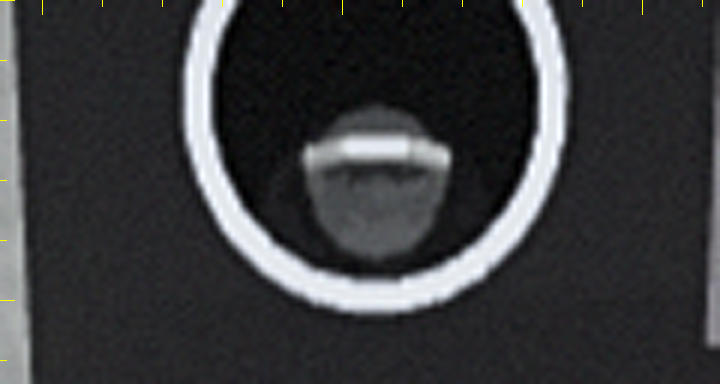

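Run:
```python
from h import *
c=get_calibration("wrist")
K=np.array([[c["fx"],0,c["cx"]],[0,c["fy"],c["cy"]],[0,0,1]])
P=[K@np.diag([1,-1,-1])@np.load(f)[:3] for f in("wA.npy","wB.npy")]
def tri(a,b):
    a=np.array([193+a[0]/6-.4,a[1]/6-.4]);b=np.array([193+b[0]/6-.4,119+b[1]/6-.4])
    X=cv2.triangulatePoints(P[0],P[1],a.reshape(2,1),b.reshape(2,1)).ravel();return X[:3]/X[3]
bar=tri((376,147),(375,185)); r=tri((376,278),(376,407)); r2=tri((376,314),(376,435))
print("bar",bar,"rim inner",r,"outer",r2)
cB=dict(c);cB["world_to_cam"]=np.load("wB.npy"); cA=dict(c);cA["world_to_cam"]=np.load("wA.npy")
uB=lambda a,z:unproj(cB,(193+a[0]/6-.4,119+a[1]/6-.4),z)
L=uB((233,264),.078);Rr=uB((519,264),.078);t=uB((375,121),.078);b=uB((375,407),.078)
print(L,Rr,t,b,(L+Rr)/2,(t+b)/2,np.linalg.norm(L-Rr),np.linalg.norm(t-b))
v=Ro.from_euler('z',18.8,degrees=True).apply(bar-(L+Rr+t+b)/4);print("bar in bore",v)
l=uB((310,185),bar[2]);rr=uB((441,185),bar[2]);w=l-rr;print("bar dir",np.degrees(np.arctan2(w[1],w[0]))-90)
```

```text
bar [0.5601037  0.15559368 0.03982781] rim inner [0.53811097 0.16296171 0.07953645] outer [0.53455616 0.16418269 0.0793817 ]
[0.56119948 0.17408183 0.078     ] [0.54950031 0.13994263 0.078     ] [0.57229297 0.15132569 0.078     ] [0.53776733 0.1631806  0.078     ] [0.55534989 0.15701223 0.078     ] [0.55503015 0.15725315 0.078     ] 0.03608815788134477 0.03650422391415645
bar in bore [ 0.0051475   0.00012661 -0.03817219]
bar dir -18.919867613128815
```

Run:
```python
from h import *
togo((0.597,-.142,.26),-0.185)
```

```text
shift cm [26.32 26.95 -8.84] yaw now -0.3307 twist -0.1457
```

```bash
python3 -m creep '[[[15,15,-8.8],-0.146,1],[[15,15,-8.8],-0.146,1],[[26.3,27,-8.8],-0.146,1],[[26.3,27,-8.8],-0.146,1],[[26.3,27,-8.8],-0.146,1],[[26.3,27,-8.8],-0.146,1],[[26.3,27,-8.8],-0.146,1],[[26.3,27,-8.8],-0.146,1],[[26.3,27,-8.8],-0.146,1],[[26.3,27,-8.8],-0.146,1]]'
python3 - <<'E'
from h import *
np.save("w2.npy",np.array(get_calibration("wrist")["world_to_cam"])); i=camera("wrist"); 
cv2.imwrite("pics/w2.png",crop(i,150,130,350,330,4,"pics/w2c.png"))if 0 else (cv2.imwrite("pics/w2.png",i),crop(i,170,150,340,290,4,"pics/w2c.png"))
togo((0.597,-.142,.152),-0.185)
E
```

```text
time: 5.3
tool_pos: [0.5962, -0.1409, 0.2594]
eef_rot: [0.996, -0.091, 0.001, -0.001]
ft_force: [-0.0, 0.3, -0.6]
opening: 0.085
shift cm [ 0.07  0.11 10.75] yaw now -0.183 twist 0.002
```

View pics/w2.png

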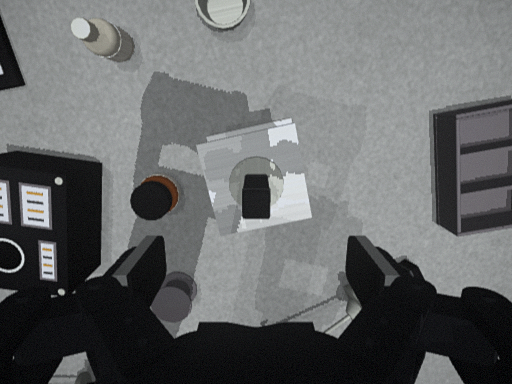

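View pics/w2c.png

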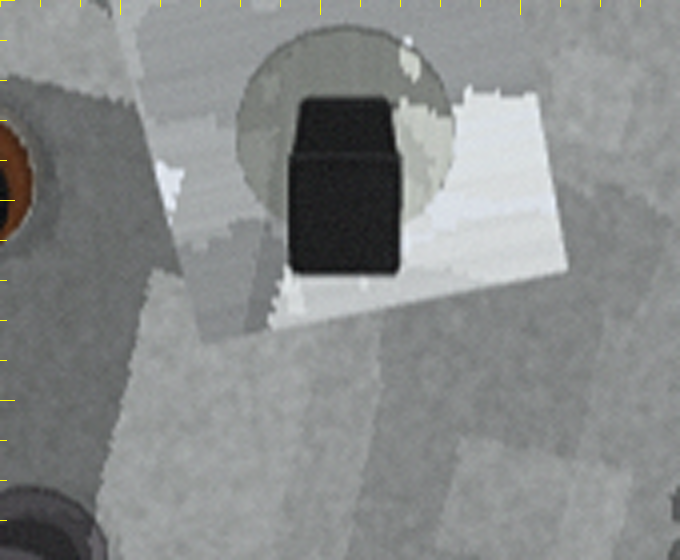

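Run:
```python
from h import *
c=get_calibration("wrist"); c["world_to_cam"]=np.load("w2.npy")
h=sum(unproj(c,(170+a/4-.4,150+b/4-.4),.19) for a,b in [(290,153),(401,153),(401,273),(289,272)])/4
print(h, sum(unproj(c,(170+a/4-.4,150+b/4-.4),.126) for a,b in [(237,134),(456,134)])/2)
togo((h[0],h[1],.152),-0.185)
```

```text
[ 0.59910467 -0.14252076  0.19      ] [ 0.5977488  -0.14251054  0.126     ]
shift cm [ 0.28  0.12 10.75] yaw now -0.183 twist 0.002
```

```bash
python3 -m creep '[[[0.25,0.05,4],0,1],[[0.25,0.05,8],0,1],[[0.25,0.05,10.7],0,1],[[0.25,0.05,10.7],0,1],[[0.25,0.05,10.7],0,1],[[0.25,0.05,10.7],0,0],[[0.25,0.05,10.7],0,0],[[0.25,0.05,10.7],0,0],[[0.25,0.05,10.7],0,0],[[0.25,0.05,10.7],0,0],[[0.25,0.05,10.7],0,0],[[0.25,0.05,10.7],0,0]]'
python3 - <<'E'
from h import *
s=sense();print(s["tool_pos"],s["ft_force"],s["moment"],s["opening"])
i=camera("wrist");cv2.imwrite("pics/w3.png",i)
p,R=st();print(R.as_matrix().round(4).tolist())
E
```

```text
time: 6.85
tool_pos: [0.5991, -0.1418, 0.1529]
eef_rot: [0.996, -0.091, 0.001, -0.001]
ft_force: [-1.0, 0.5, 3.3]
opening: 0.0193
[ 0.59905267 -0.14184601  0.15288634] [-0.97927265  0.49146591  3.29474012] [ 0.06316911  0.16636923 -0.04790529] 0.019253896456928255
[[0.9833, -0.182, 0.0027], [-0.182, -0.9833, 0.0017], [0.0023, -0.0022, -1.0]]
```

View pics/w3.png

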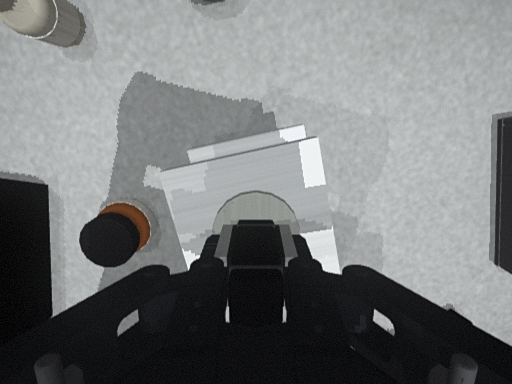

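Run:
```python
from h import *
i=cv2.imread("pics/w3.png"); crop(cv2.convertScaleAbs(i,alpha=3,beta=20),195,205,320,335,5,"pics/w3c.png")
```

```text
(no output)
```

View pics/w3c.png

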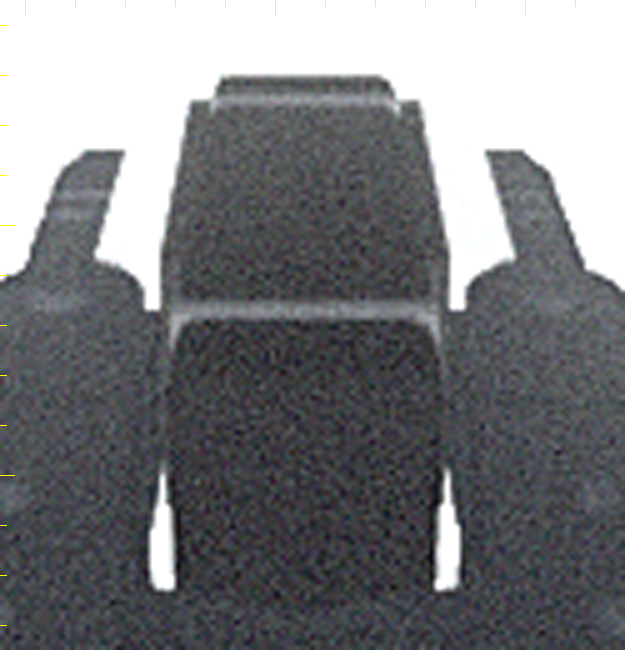

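Run:
```python
from h import *
c=get_calibration("wrist");p,R=st()
for a,b in [(170,308),(440,308),(305,308),(305,316),(180,595),(435,595)]:
    q=unproj(c,(195+a/5-.4,205+b/5-.4),.19); print((a,b),(R.inv().apply(q-p)*1000).round(2))
```

```text
(170, 308) [ 13.57  -8.58 -37.02]
(440, 308) [ 13.58  10.4  -37.06]
(305, 308) [ 13.58   0.91 -37.04]
(305, 316) [ 12.95   0.91 -37.04]
(180, 595) [-10.15  -8.4  -37.07]
(435, 595) [-10.13  10.57 -37.11]
```

```bash
python3 -m creep '[[[0,0,-0.3],0,0],[[0,0,-1],0,0],[[0,0,-3],0,0],[[0,0,-5],0,0],[[0,0,-7],0,0],[[0,0,-9],0,0],[[0,0,-11],0,0],[[0,0,-13],0,0],[[0,0,-13],0,0],[[0,0,-13],0,0]]'
python3 - <<'E'
from h import *
s=sense();print(s["ft_force"],s["moment"],s["opening"])
np.save("w4.npy",np.array(get_calibration("wrist")["world_to_cam"]));np.save("p4.npy",st()[0]);np.save("R4.npy",st()[1].as_quat())
i=camera("wrist");cv2.imwrite("pics/w4.png",i)
p,R=st();c=get_calibration("wrist")
print(proj(c,p+R.apply([[.011,0,.0329+.0925],[.009,0,.1329],[0,0,.1329]])))
crop(cv2.convertScaleAbs(i,alpha=1.5,beta=10),200,120,320,240,5,"pics/w4c.png")
togo((.5546,.1580,.25),-0.328)
E
```

```text
time: 8.15
tool_pos: [0.5984, -0.1419, 0.2821]
eef_rot: [0.996, -0.091, 0.001, -0.001]
ft_force: [-0.2, -0.1, -1.9]
opening: 0.0191
[-0.17007482 -0.08578841 -1.88999684] [ 0.0036385   0.03261173 -0.03054268] 0.019121871958466458
[[254.38847366 174.8130171 ]
 [254.41740125 175.21006419]
 [254.43063075 184.91147955]]
shift cm [ -9.75 -28.68   3.24] yaw now -0.183 twist 0.145
```

View pics/w4c.png

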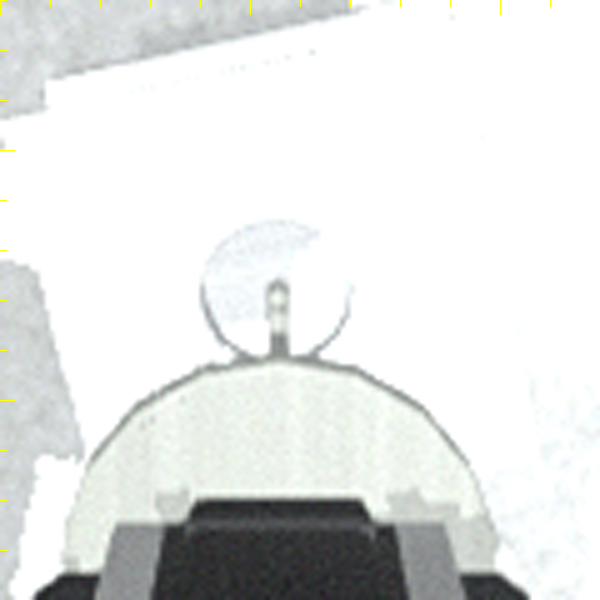

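View pics/w4.png

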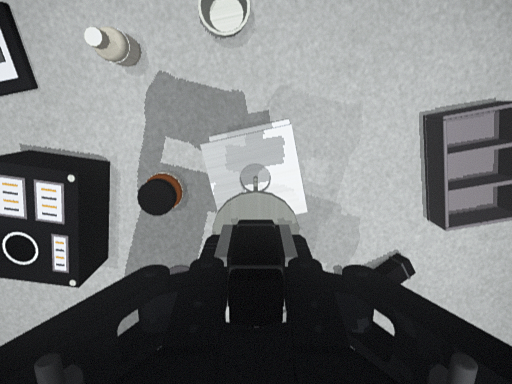

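Run:
```python
from h import *
togo((.5447,.1615,.24),-0.328)
```

```text
shift cm [-10.78 -28.84   4.24] yaw now -0.183 twist 0.145
```

```bash
python3 -m creep '[[[-1,-2.5,0],0.02,0],[[-2.5,-6.5,0],0.04,0],[[-4.2,-11,0],0.06,0],[[-6,-16,1],0.08,0],[[-7.8,-21,2],0.1,0],[[-9.5,-25,3],0.12,0],[[-10.5,-28,4],0.145,0],[[-10.8,-28.8,4.2],0.145,0],[[-10.8,-28.8,4.2],0.145,0],[[-10.8,-28.8,4.2],0.145,0],[[-10.8,-28.8,4.2],0.145,0]]'
python3 - <<'E'
from h import *
s=sense();print(s["ft_force"],s["moment"],s["opening"])
i=camera("wrist");cv2.imwrite("pics/w5.png",i)
p,R=st();c=get_calibration("wrist")
print(proj(c,p+R.apply([[.011,0,.0329+.0925],[0.009,0,.1329]])), proj(c,[(.5601,.1556,.0398)]))
crop(cv2.convertScaleAbs(i,alpha=2,beta=10),200,120,320,240,5,"pics/w5c.png")
togo((.5447,.1615,.24),-0.328)
E
```

```text
time: 9.57
tool_pos: [0.5449, 0.1601, 0.2408]
eef_rot: [0.986, -0.164, 0.0, -0.001]
ft_force: [1.1, 0.2, -1.5]
opening: 0.0192
[ 1.13948873  0.1774322  -1.50021625] [-0.0109304  -0.02000059  0.00717649] 0.019178260346006025
[[254.5895016  174.94757063]
 [254.6124778  175.34066272]] [[254.80187296 156.14834629]]
shift cm [-0.06 -0.11  0.08] yaw now -0.3293 twist -0.0013
```

View pics/w5c.png

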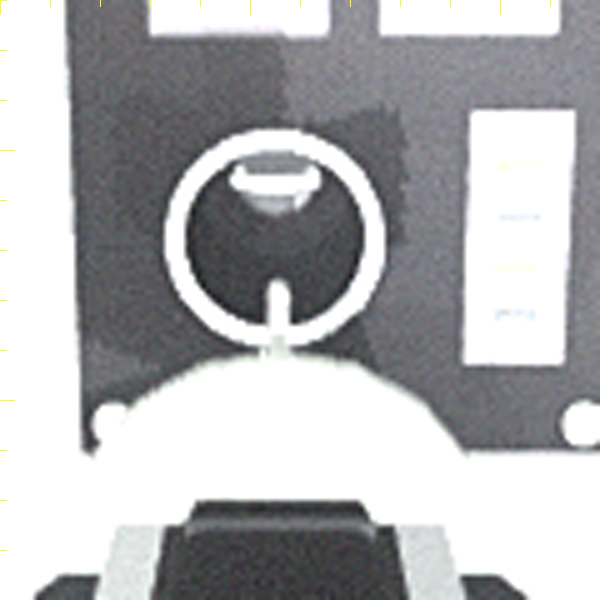

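```bash
python3 -m creep '[[[-0.05,-0.03,1],0,0],[[-0.05,-0.03,2.5],0,0],[[-0.05,-0.03,4],0,0],[[-0.05,-0.03,5],0,0],[[-0.05,-0.03,6],0,0],[[-0.05,-0.03,6.8],0,0],[[-0.05,-0.03,7.3],0,0],[[-0.05,-0.03,7.5],0,0],[[-0.05,-0.03,7.5],0,0],[[-0.05,-0.03,7.5],0,0]]'
python3 - <<'E'
from h import *
s=sense();print(s["ft_force"],s["moment"],s["opening"])
i=camera("wrist");cv2.imwrite("pics/w6.png",i)
c=get_calibration("wrist")
print(proj(c,[(.5601,.1556,.0398)]))
crop(cv2.convertScaleAbs(i,alpha=2,beta=10),180,60,320,200,4,"pics/w6c.png")
togo((.5447,.1615,.16),-0.328)
E
```

```text
time: 10.88
tool_pos: [0.5448, 0.1609, 0.1661]
eef_rot: [0.986, -0.164, 0.001, -0.001]
ft_force: [-0.2, 0.1, -2.3]
opening: 0.0192
[-0.2001318   0.11635467 -2.32230417] [ 0.01949715 -0.10378581 -0.05296619] 0.019247241495725168
[[255.15650926 169.05259987]]
shift cm [-0.03 -0.05  0.61] yaw now -0.3293 twist -0.0013
```

View pics/w6c.png

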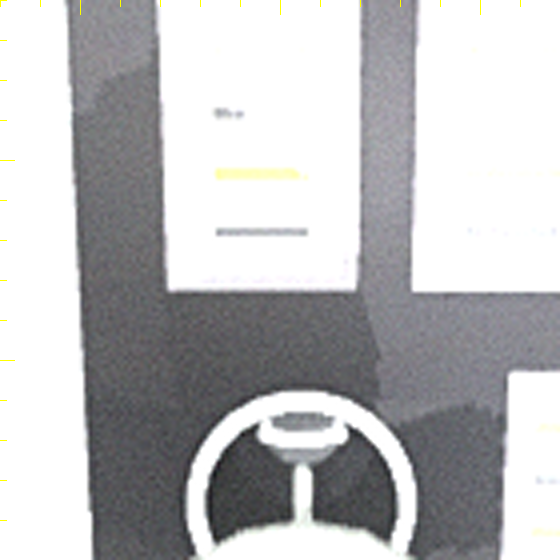

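```bash
python3 -m creep '[[[0,0,0.3],0,0],[[0,0,0.6],0,0],[[0,0,0.6],0,0]]'; python3 -m creep '[[[0.3,0,0],0,0],[[0.6,0,0],0,0],[[0.8,0,0],0,0],[[0.95,0,0],0,0],[[1.05,0,0],0,0],[[1.05,0,0],0,0]]'
python3 - <<'E'
from h import *
s=sense();print(s["ft_force"],s["moment"],s["opening"])
i=camera("wrist");cv2.imwrite("pics/w7.png",i)
c=get_calibration("wrist")
print(proj(c,[(.5601,.1556,.0398)]))
crop(cv2.convertScaleAbs(i,alpha=2,beta=10),200,120,310,230,5,"pics/w7c.png")
togo((.5562,.1576,.16),-0.328)
E
```

```text
time: 11.3
tool_pos: [0.5445, 0.1609, 0.1596]
eef_rot: [0.986, -0.164, 0.0, -0.001]
ft_force: [-0.5, -0.2, -1.4]
opening: 0.0196
time: 12.05
tool_pos: [0.5545, 0.1575, 0.1597]
eef_rot: [0.986, -0.164, 0.0, -0.001]
ft_force: [-0.7, -0.9, -1.2]
opening: 0.0192
[-0.68899368 -0.89943861 -1.18302373] [-0.03272769  0.00052121 -0.0283281 ] 0.019229763604805633
[[254.95595675 182.06926568]]
shift cm [ 0.16 -0.07 -0.03] yaw now -0.3294 twist -0.0014
```

View pics/w7c.png

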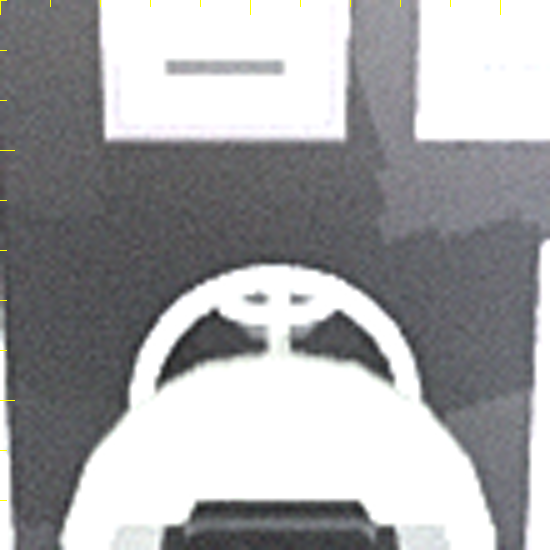

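```bash
python3 -m creep '[[[0.1,-0.02,0],0,0],[[0.2,-0.02,0],0,0],[[0.2,-0.02,0],0,0]]'
python3 - <<'E'
from h import *
s=sense();print(s["ft_force"],s["moment"],s["opening"])
i=camera("wrist");cv2.imwrite("pics/w8.png",i)
crop(i,230,165,280,205,12,"pics/w8c.png")
togo((.5562,.1576,.16),-0.328)
E
```

```text
time: 12.48
tool_pos: [0.5565, 0.1571, 0.1596]
eef_rot: [0.986, -0.164, 0.0, -0.001]
ft_force: [-0.5, -0.5, -1.2]
opening: 0.0197
[-0.48153474 -0.54839627 -1.20726681] [-0.01674804  0.0534419  -0.02491818] 0.019664152059531478
shift cm [-0.04 -0.04 -0.04] yaw now -0.3293 twist -0.0013
```

View pics/w8c.png

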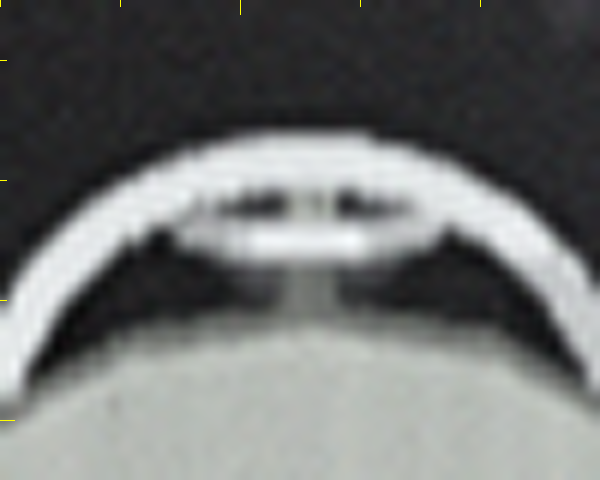

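```bash
python3 -m creep '[[[0,0,-0.2],0,0],[[0,0,-0.4],0,0],[[0,0,-0.5],0,0],[[0,0,-0.5],0,0]]'; python3 -m creep '[[[0,0,-0.1],0,0],[[0,0,-0.2],0,0],[[0,0,-0.3],0,0],[[0,0,-0.4],0,0],[[0,0,-0.4],0,0]]'
```

```text
time: 13.02
tool_pos: [0.5565, 0.157, 0.1648]
eef_rot: [0.986, -0.164, 0.0, -0.001]
ft_force: [0.2, -0.2, -2.2]
opening: 0.0192
time: 13.65
tool_pos: [0.5565, 0.157, 0.1688]
eef_rot: [0.986, -0.164, 0.0, -0.001]
ft_force: [0.7, -0.7, -1.5]
opening: 0.0195
```

```bash
python3 -m creep '[[[0,0,-0.1],0,0],[[0,0,-0.2],0,0],[[0,0,-0.3],0,0],[[0,0,-0.4],0,0],[[0,0,-0.4],0,0]]'
```

```text
time: 14.28
tool_pos: [0.5563, 0.157, 0.1727]
eef_rot: [0.986, -0.164, 0.0, -0.001]
ft_force: [0.7, 0.0, -6.7]
opening: 0.0191
```

```bash
python3 -m creep '[[[0,0,-0.2],0,0],[[0,0,-0.5],0,0],[[0,0,-0.9],0,0],[[0,0,-1.3],0,0],[[0,0,-1.7],0,0],[[0,0,-2.1],0,0],[[0,0,-2.5],0,0],[[0,0,-2.9],0,0],[[0,0,-3.3],0,0],[[0,0,-3.6],0,0],[[0,0,-3.75],0,0],[[0,0,-3.8],0,0]]'
```

```text
time: 15.78
tool_pos: [0.5563, 0.1569, 0.2107]
eef_rot: [0.986, -0.164, 0.0, -0.001]
ft_force: [1.8, 0.8, -7.4]
opening: 0.0197
```

```bash
python3 -m creep '[[[0,0,-0.07],0,0],[[0,0,-0.14],0,0],[[0,0,-0.2],0,0]]'; python3 -m creep '[[[0,0,-0.05],0,0],[[0,0,-0.1],0,0]]'
```

```text
time: 16.15
tool_pos: [0.5562, 0.1569, 0.2127]
eef_rot: [0.986, -0.164, 0.0, -0.001]
ft_force: [1.6, -0.3, -6.5]
opening: 0.0191
time: 16.4
tool_pos: [0.5562, 0.1569, 0.2137]
eef_rot: [0.986, -0.164, 0.0, -0.001]
ft_force: [0.5, 0.1, -7.1]
opening: 0.0191
```

```bash
python3 -m creep '[[[0,0,-0.05],0,0],[[0,0,-0.1],0,0]]'
```

```text
time: 16.65
tool_pos: [0.5562, 0.1569, 0.2147]
eef_rot: [0.986, -0.164, 0.0, -0.001]
ft_force: [1.4, 0.6, -7.6]
opening: 0.0187
```

```bash
python3 -m creep '[[[0,0,-0.05],0,0],[[0,0,-0.1],0,0]]'
```

```text
time: 16.9
tool_pos: [0.5562, 0.1569, 0.2158]
eef_rot: [0.986, -0.164, 0.0, -0.001]
ft_force: [-0.1, 0.3, -7.6]
opening: 0.0195
```

```bash
python3 -m creep '[[[0,0,-0.05],0,0],[[0,0,-0.1],0,0]]'
```

```text
time: 17.15
tool_pos: [0.5562, 0.1569, 0.2168]
eef_rot: [0.986, -0.164, 0.0, -0.001]
ft_force: [0.6, 0.4, -7.4]
opening: 0.0192
```

```bash
python3 -m creep '[[[0,0,-0.05],0,0],[[0,0,-0.1],0,0]]'
```

```text
time: 17.4
tool_pos: [0.5562, 0.1569, 0.2178]
eef_rot: [0.986, -0.164, 0.0, -0.001]
ft_force: [0.4, 0.3, -8.3]
opening: 0.0194
```

```bash
python3 -m creep '[[[0,0,-0.05],0,0],[[0,0,-0.1],0,0]]'
```

```text
time: 17.65
tool_pos: [0.5562, 0.1569, 0.2189]
eef_rot: [0.986, -0.164, 0.0, -0.001]
ft_force: [1.0, -0.2, -7.9]
opening: 0.0193
```

```bash
python3 -m creep '[[[0,0,-0.05],0,0],[[0,0,-0.1],0,0]]'
```

```text
time: 17.9
tool_pos: [0.556, 0.1569, 0.2194]
eef_rot: [0.986, -0.164, -0.0, -0.001]
ft_force: [1.0, -0.2, -10.7]
opening: 0.0193
```

```bash
python3 -m creep '[[[0,0,-0.05],0,0],[[0,0,-0.08],0,0]]'
```

```text
time: 18.15
tool_pos: [0.5558, 0.1569, 0.2196]
eef_rot: [0.986, -0.164, -0.0, -0.001]
ft_force: [2.5, 0.5, -12.4]
opening: 0.0191
```

```bash
python3 -m creep '[[[0,0,-0.05],0,0],[[0,0,-0.08],0,0]]'
```

```text
time: 18.4
tool_pos: [0.5556, 0.1568, 0.2197]
eef_rot: [0.986, -0.164, -0.001, -0.001]
ft_force: [2.6, 1.0, -15.2]
opening: 0.0191
```

```bash
python3 -m creep '[[[0,0,-0.08],0,0],[[0,0,-0.08],0,0]]'
```

```text
time: 18.65
tool_pos: [0.5554, 0.1568, 0.2199]
eef_rot: [0.986, -0.164, -0.001, -0.001]
ft_force: [3.4, 0.8, -17.2]
opening: 0.0191
```

```bash
python3 -m creep '[[[0,0,-0.05],0,0],[[0,0,-0.05],0,0]]'
```

```text
time: 18.9
tool_pos: [0.5553, 0.1568, 0.2199]
eef_rot: [0.986, -0.164, -0.001, -0.001]
ft_force: [3.7, 0.5, -17.7]
opening: 0.0192
```

```bash
python3 -m creep '[[[0,0,-0.03],0,0],[[0,0,-0.03],0,0]]'
```

```text
time: 19.15
tool_pos: [0.5552, 0.1568, 0.22]
eef_rot: [0.986, -0.164, -0.001, -0.001]
ft_force: [4.5, 1.8, -19.2]
opening: 0.0193
```

```bash
python3 -m creep '[[[0,0,-0.03],0,0],[[0,0,-0.03],0,0],[[0,0,-0.03],0,0],[[0,0,-0.03],0,0]]'
```

```text
time: 19.65
tool_pos: [0.5551, 0.1568, 0.2201]
eef_rot: [0.986, -0.164, -0.001, -0.001]
ft_force: [4.2, 0.8, -20.7]
opening: 0.0191
```

```bash
python3 -m creep '[[[0,0,-0.03],0,0],[[0,0,-0.03],0,0],[[0,0,-0.03],0,0],[[0,0,-0.03],0,0]]'
python3 - <<'E'
from h import *
s=sense();print(s["ft_force"],s["moment"],s["opening"])
i=camera("wrist");cv2.imwrite("pics/w9.png",i); crop(i,200,150,310,250,6,"pics/w9c.png")
E
```

```text
time: 20.15
tool_pos: [0.5551, 0.1568, 0.2201]
eef_rot: [0.986, -0.164, -0.002, -0.001]
ft_force: [5.3, 1.1, -21.2]
opening: 0.0195
[  5.26061179   1.12225299 -21.20013618] [ 0.27902524 -1.37244377 -0.0215272 ] 0.01949077340274465
```

View pics/w9c.png

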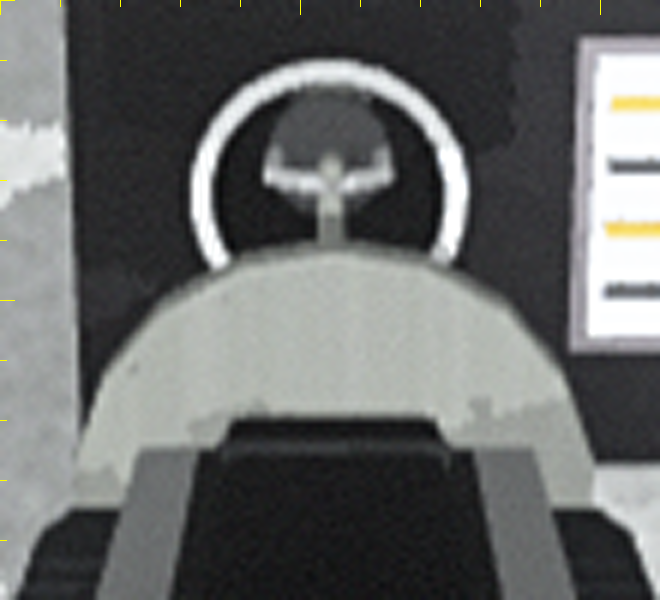

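```bash
python3 -m creep '[[[0.02,0,0.04],0,0],[[0.02,0,0.04],0,0]]'
```

```text
time: 20.45
tool_pos: [0.5553, 0.1567, 0.22]
eef_rot: [0.986, -0.164, -0.001, -0.001]
ft_force: [3.5, 0.1, -18.2]
opening: 0.0192
```

```bash
python3 -m creep '[[[0.02,0,0.01],0,0],[[0.02,0,0.01],0,0]]'
```

```text
time: 20.7
tool_pos: [0.5555, 0.1567, 0.22]
eef_rot: [0.986, -0.164, -0.001, -0.001]
ft_force: [4.0, 0.2, -18.3]
opening: 0.0193
```

```bash
python3 -m creep '[[[0.01,0,0.03],0,0],[[0.01,0,0.03],0,0]]'
```

```text
time: 20.95
tool_pos: [0.5556, 0.1567, 0.2199]
eef_rot: [0.986, -0.164, -0.001, -0.001]
ft_force: [3.1, 1.3, -16.5]
opening: 0.0193
```

```bash
python3 -m creep '[[[0,0,0],0,0],[[0,0,0],0,0]]'
```

```text
time: 21.2
tool_pos: [0.5556, 0.1567, 0.22]
eef_rot: [0.986, -0.164, -0.001, -0.001]
ft_force: [3.6, 1.4, -16.5]
opening: 0.0195
```

```bash
python3 -m creep '[[[0,0,0],0,0],[[0,0,0],0,0],[[0,0,0],0,0]]'
```

```text
time: 21.58
tool_pos: [0.5556, 0.1567, 0.22]
eef_rot: [0.986, -0.164, -0.001, -0.001]
ft_force: [4.1, 0.5, -16.7]
opening: 0.019
```

```bash
python3 -m creep '[[[0,0,0],0,0],[[0,0,0],0,0],[[0,0,0],0,0]]'
```

```text
time: 21.95
tool_pos: [0.5556, 0.1567, 0.22]
eef_rot: [0.986, -0.164, -0.001, -0.001]
ft_force: [3.4, 0.8, -17.1]
opening: 0.0194
```

```bash
python3 -m creep '[[[0,0,0.1],0,0],[[0,0,0.3],0,0],[[0.02,0,0.5],0,0],[[0.02,0,0.7],0,0],[[0.04,0,0.85],0,0],[[0.04,0,0.9],0,0],[[0.04,0,0.9],0,0]]'
python3 - <<'E'
from h import *
s=sense();print(s["ft_force"],s["moment"],s["opening"])
i=camera("wrist");cv2.imwrite("pics/w10.png",i); crop(i,225,155,285,205,10,"pics/w10c.png")
E
```

```text
time: 22.82
tool_pos: [0.5559, 0.1565, 0.2109]
eef_rot: [0.986, -0.164, -0.002, -0.001]
ft_force: [-0.3, -0.3, -1.3]
opening: 0.0194
[-0.31690509 -0.25473864 -1.28980975] [-0.03502393 -0.04209981 -0.01675568] 0.019354734771755422
```

View pics/w10c.png

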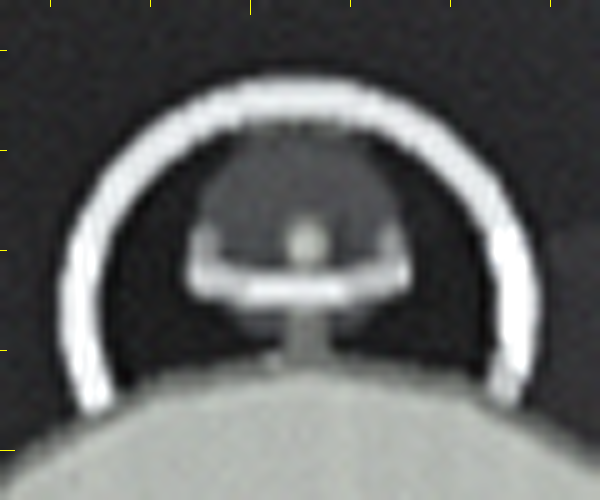

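```bash
python3 -m creep '[[[-0.3,0,0],0,0],[[-0.6,0,0],0,0],[[-0.9,0,0],0,0],[[-1.15,0,0],0,0],[[-1.25,0,0],0,0],[[-1.25,0,0],0,0]]'
python3 - <<'E'
from h import *
s=sense();print(s["ft_force"],s["moment"],s["opening"])
i=camera("wrist");cv2.imwrite("pics/w11.png",i); crop(i,225,145,285,205,10,"pics/w11c.png")
E
```

```text
time: 23.62
tool_pos: [0.5441, 0.1606, 0.211]
eef_rot: [0.986, -0.164, -0.002, -0.001]
ft_force: [0.5, -0.5, -1.2]
opening: 0.0195
[ 0.49550274 -0.5329486  -1.22659585] [ 0.053498   -0.05420615 -0.00458866] 0.019459749508942664
```

View pics/w11c.png

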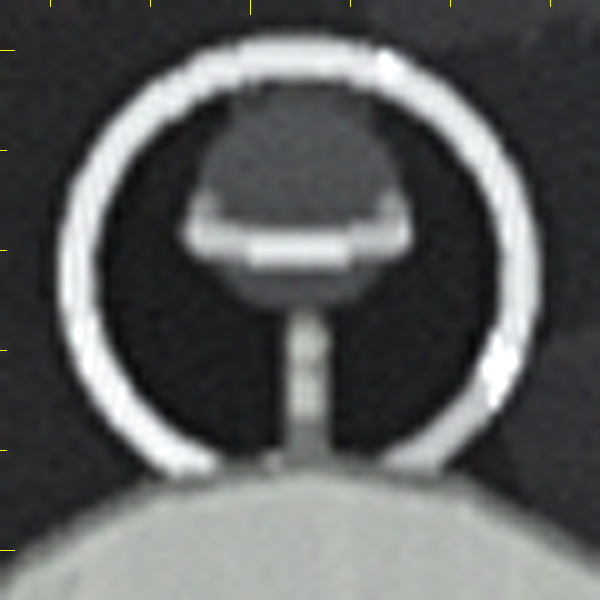

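```bash
python3 -m creep '[[[0,0,-1],0,0],[[0,0,-2.5],0,0],[[0,0,-4],0,0],[[0,0,-5.5],0,0],[[0,0,-7],0,0],[[0,0,-7.5],0,0],[[0,0,-7.5],0,0]]'
python3 - <<'E'
from h import *
togo((.5988,-.1418,.285),-0.185)
E
```

```text
time: 24.55
tool_pos: [0.5444, 0.1604, 0.2863]
eef_rot: [0.986, -0.164, -0.001, -0.001]
ft_force: [-0.2, -0.1, -2.2]
opening: 0.0193
shift cm [14.92 26.84  0.04] yaw now -0.3295 twist -0.1445
```

```bash
python3 -m creep '[[[1.2,2.2,0],-0.02,0],[[3.5,6.2,0],-0.04,0],[[6,10.5,0],-0.07,0],[[8.5,15,0],-0.1,0],[[11,19.5,0],-0.12,0],[[13,23.5,0],-0.145,0],[[14.4,26,0],-0.145,0],[[14.9,26.8,0],-0.145,0],[[14.9,26.8,0],-0.145,0],[[14.9,26.8,0],-0.145,0],[[14.9,26.8,0],-0.145,0]]'
python3 - <<'E'
from h import *
i=camera("wrist");cv2.imwrite("pics/w12.png",i)
p,R=st();c=get_calibration("wrist")
print(proj(c,p+R.apply([[.011,0,.0329+.0925],[.009,0,.1329],[0,0,.1329]])))
print("hole",proj(c,[(.5979,-.142,.12)]))
crop(i,200,120,320,240,5,"pics/w12c.png")
togo((.5988,-.1418,.154),-0.185)
E
```

```text
time: 25.92
tool_pos: [0.5987, -0.1403, 0.2855]
eef_rot: [0.996, -0.091, -0.001, -0.001]
ft_force: [-1.4, -0.2, -1.8]
opening: 0.0196
[[254.42049206 174.80368037]
 [254.44833748 175.20068274]
 [254.46053101 184.90289821]]
hole [[256.60044731 177.07590075]]
shift cm [ 0.07  0.16 13.15] yaw now -0.1833 twist 0.0017
```

View pics/w12c.png

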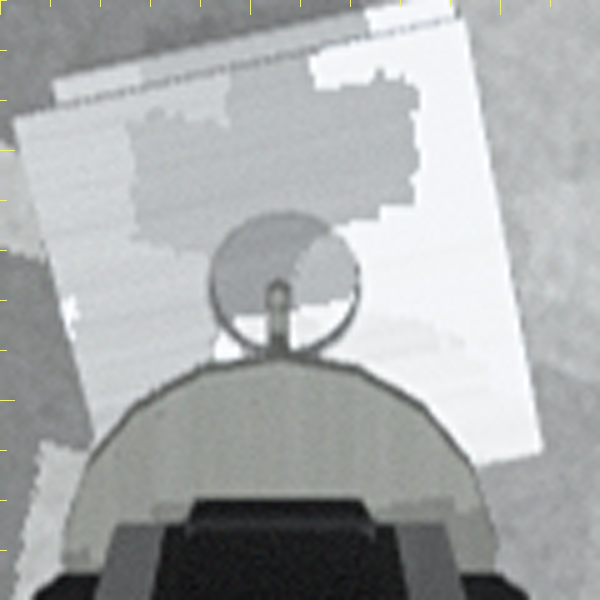

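```bash
python3 -m creep '[[[0.07,0.14,1],0,0],[[0.07,0.14,3],0,0],[[0.07,0.14,5],0,0],[[0.07,0.14,7],0,0],[[0.07,0.14,9],0,0],[[0.07,0.14,10.5],0,0],[[0.07,0.14,11.5],0,0],[[0.07,0.14,11.5],0,0]]'
```

```text
time: 26.98
tool_pos: [0.5986, -0.1415, 0.1697]
eef_rot: [0.996, -0.092, -0.002, -0.001]
ft_force: [-0.1, 0.2, -2.5]
opening: 0.0188
```

```bash
python3 -m creep '[[[0,0,0.5],0,0],[[0,0,1],0,0],[[0,0,1.3],0,0],[[0,0,1.3],0,0]]'
```

```text
time: 27.48
tool_pos: [0.5984, -0.1414, 0.1565]
eef_rot: [0.996, -0.092, -0.002, -0.002]
ft_force: [-0.4, -0.5, -2.5]
opening: 0.0193
```

```bash
python3 -m creep '[[[0,0,0.1],0,0],[[0,0,0.2],0,0],[[0,0,0.25],0,0]]'
```

```text
time: 27.85
tool_pos: [0.5984, -0.1414, 0.154]
eef_rot: [0.996, -0.092, -0.002, -0.002]
ft_force: [-0.2, -0.1, -2.3]
opening: 0.0194
```

```bash
python3 -m creep '[[[0,0,0.1],0,0],[[0,0,0.1],0,0]]'
```

```text
time: 28.1
tool_pos: [0.5985, -0.1414, 0.153]
eef_rot: [0.996, -0.091, -0.002, -0.001]
ft_force: [-0.2, 1.3, -0.4]
opening: 0.0192
```

```bash
python3 -m creep '[[[0,0,0.03],0,0.3],[[0,0,0.03],0,0.35],[[0,0,0],0,0.5],[[0,0,0],0,0.7],[[0,0,0],0,1],[[0,0,0],0,1],[[0,0,0],0,1],[[0,0,0],0,1]]' && python3 -m creep '[[[0,0,-1],0,1],[[0,0,-3],0,1],[[0,0,-5],0,1],[[0,0,-8],0,1],[[0,0,-11],0,1],[[0,0,-13],0,1],[[-5,0,-15],0,1],[[-9,0,-15],0,1],[[-9,0,-15],0,1],[[-9,0,-15],0,1]]'
python3 - <<'E'
from h import *
p,R=st();c=get_calibration("wrist")
i=camera("wrist");cv2.imwrite("pics/w13.png",i);cv2.imwrite("pics/t13.png",camera("top"));s=camera("scene");cv2.imwrite("pics/s13.png",s)
crop(s,150,150,370,270,3,"pics/s13c.png")
print("hole",proj(c,[(.5979,-.142,.126),(.5979,-.142,.19)]))
E
```

```text
time: 29.1
tool_pos: [0.5985, -0.1414, 0.153]
eef_rot: [0.996, -0.091, -0.002, -0.001]
ft_force: [-0.1, -0.4, 0.2]
opening: 0.0853
time: 30.35
tool_pos: [0.5109, -0.1257, 0.304]
eef_rot: [0.996, -0.092, -0.001, -0.001]
ft_force: [0.1, 0.0, 0.0]
opening: 0.0851
hole [[255.10788014  84.8847086 ]
 [254.84018626  78.93120257]]
```

View pics/w13.png

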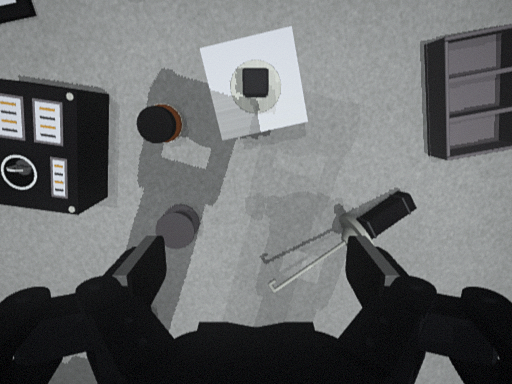

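View pics/s13c.png

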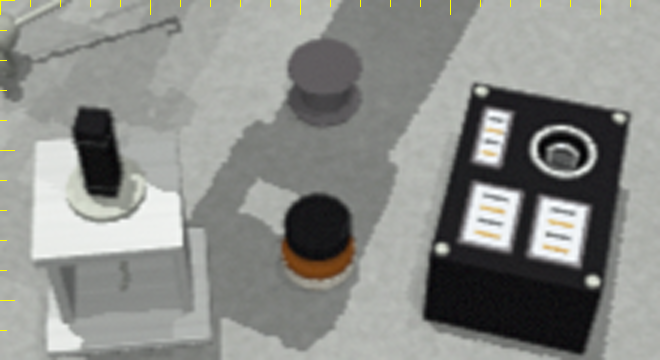

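Run:
```python
from h import *
i=cv2.imread("pics/w13.png"); crop(i,195,20,315,145,5,"pics/w13c.png")
a=cv2.imread("pics/scene0.png");b=cv2.imread("pics/s13.png")
o=np.hstack([cv2.resize(q[180:255,155:230],None,fx=5,fy=5,interpolation=cv2.INTER_CUBIC) for q in(a,b)]);cv2.imwrite("pics/cmp.png",o)
```

```text
(no output)
```

View pics/w13c.png

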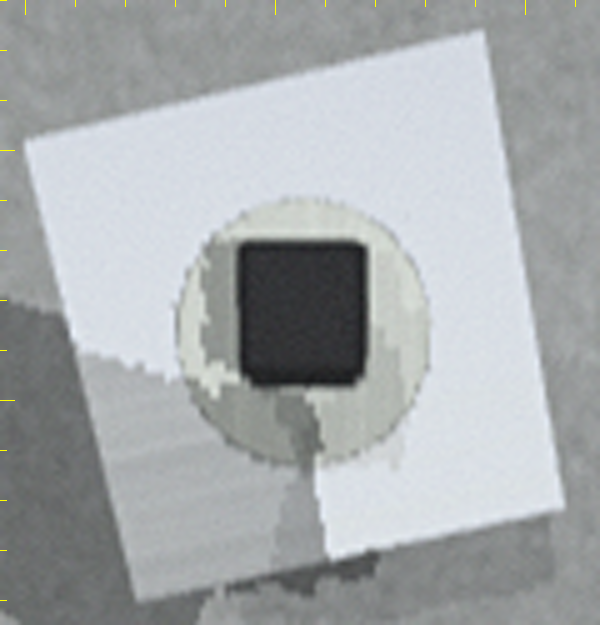

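View pics/cmp.png

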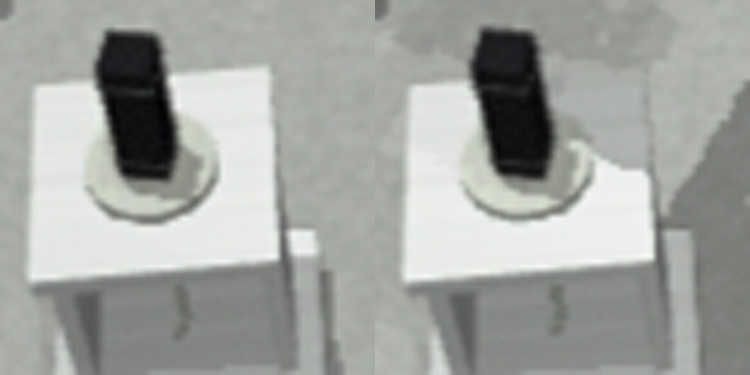

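```bash
python3 -c "
from station import *
print(hand_in()); print(sense()['time'])"
```

```text
the job is handed in; nothing more can be done
None
the job is handed in; nothing more can be done
```

I drew the plunger up to its stop with the small hook tool from the stand, held it there, unhooked, and hung the tool back in its stand. The job went in at about 30.5 s of the 64 s allowed; `hand_in()` gave no verdict.

- **Catching the loop:** Two wrist views put the loop about 38 mm below the bore mouth. I lowered the hook on the loop's free side and slid it under the bar. I felt it catch as about 5 N of extra pull.
- **The stop and the hold:** The stop came with the loop about 12 mm above the mouth. In the first hold the pull crept up to about 20 N, slightly over the 19 N band but below the 25 N limit. I eased off and held 15 to 16 N (wrist reading less the tool's weight) for a little over a second.
- **Unhooking:** The hook came out with no measurable force on the loop, and the pictures show the plunger still drawn out.
- **Final checks:** The scene camera shows the tool hanging as it did at the start, with its guard on the plate and centred. One wrist picture put the handle top about 3 pixels from where I expected, which would be a lean of about 0.04 rad, within the 0.08 allowed. The scene view shows no lean, so I left it. The gripper is open and clear; the spool and jar look unmoved. I did not check the bottle and tin in the last pictures, but the arm did not go near them.

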